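# Tip two crates to find the stamped one and push it to the dispatch rail

### The arm

A 7-joint arm with a two-finger parallel gripper is mounted at the origin on a cart in front of the work surface, level with it; the furniture and walls round the work are solid. World frame = base frame: x ahead of the robot, y to its left, z up, the work surface at z = 0. Lengths are in m, angles in rad, forces in N, time in s.
With the tool pointing down it reaches from about 0.425 to 0.875 m from the base axis. Payload 4.7 kg.
Tool frame: the origin (TCP) lies on the centre line of the jaws, within the pads' length; the fingertips stand ahead of it and the grasp point (between the pads) lies 2 mm behind it (nose_length is the z of the fingertips in the tool frame, in m); z points along the fingers, y is the line along which they close (so a half turn about z gives the same grasp; the last joint's range is limited). The gripper opens to 87 mm and grips with 3 to 60 N. Pads are 19 mm wide; open, the fingers measure 117 mm over their backs; the gripper's body (75 mm by 190 mm) begins 51 mm behind the grasp point.
Start: joints at [-1.201, 0.321, -0.07, 1.45, 0.023, 1.371, -0.057], TCP at [0.226, 0.609, 0.24] pointing down, gripper open.
Joint ranges: [-2.86, 2.86], [-0.3, 2.09], [-1.38, 1.24], [0.06, 2.45], [-1.56, 4.7], [0.09, 2.05], [-2.69, 2.69]. Speed limits (rad/s): [2.57, 2.57, 3.14, 3.14, 3.14, 3.14, 3.14].

### API

Orientations are given as a rotation vector (axis times angle).
In Python, from bench import * gives the robot as it stands.
- The arm moves only by the tool send_rows, never from a script. Its arguments are lists of equal length, an entry for each row: "xyz": the shift along the tool's x, y, z in mm, a list of three; "dr": the turn, a rotation vector about the tool's x, y, z in rad, a list of three. A call has exactly 10 rows; each row is the pose to reach, as a shift and turn from the pose commanded when the call began, along the tool's axes at that moment; what a row does not reach only later rows make up. A row lasts 1/12 s, in which the tool goes at most 41.7 mm and 7.16 degrees, less where a joint would pass 70% of its speed; a pose out of reach is approached as far as the arm can. A call with a gripper value outside its range is refused whole. "jaw" is the finger opening in mm, from 0 to 87, set as the call begins (left out, the last holds). The fingers move at their own pace and stop on an object; "grip_force" is the grip in N (left out, the last holds). Time passes only in rows, so rows that repeat a pose let the fingers close, or fill a call up. It gives the time, the measured TCP pose, the force, the opening and the grip force at its end, in the units of the state.
- get_state(): the state, without advancing time (a new reading comes with each control period).
- get_image(name): name is "scene" or "top" or "wrist"; returns the picture (400x640x3 uint8, red, green, blue); there is no depth.
- calibration(name): a dict with "vfov" (degrees; the focal length in pixels is half the picture's height over the tangent of half this angle, whatever the lens; pixels are square), "cx", "cy" (the principal point, pixels), "rvec" (rotation vector, rad) and "tvec" (3), from world to camera coordinates, as OpenCV has them; the wrist camera has in their place "hand_eye" (4x4, takes a point from camera to tool coordinates, whose origin is the TCP and whose axes are the flange's). Camera axes: x right, y down, z forward; pixel columns grow to the right and rows downward; lengths in m; the calibration is good to about 2 mm. The wrist camera is an equidistant fisheye: a pixel r from the principal point sees the ray r / f radians off the axis. A picture is of the moment at which its call begins: read the wrist's pose just before it. calibration takes no time and is no camera call.
- close_job(): hands the job in; it is judged then, once.
The state is a dict: "time": time; "joint_positions": joint angles; "qd": joint speeds; "joint_torque": joint torques, N m; "position": TCP position; "tool_rot": TCP orientation; "ft_force": force on the tool from outside, world axes, zero at the start; "torque": the same for the moment, N m; "grip_width": opening from 0.0 (shut) to 1.0 (fully open); "grip_force": force on a finger pad.
Only numpy, scipy, OpenCV 4.12 (cv2) and the standard library are available. Lean on these libraries where they do the work, as an engineer would, in place of code of your own. Each camera call takes 0.05 s, during which the arm holds its last target. There are 200 camera calls.

### The job

Two empty wooden crates stand upright side by side on the bench, and one of them has the forge's mark stamped on its underside. Pushing with the fingertips only, picking nothing up, tip each crate over away from you onto its back so that its underside faces you; then push the stamped crate, still on its back, straight back, gently at the end, until its mouth is flush against the steel dispatch rail, in line with the crate already waiting there. Leave the unstamped crate lying where it fell, do not disturb the waiting crate, the oil can, the scriber tin or the bolt, and finish clear of everything.

Things in the scene. Friction and masses are not known exactly. Their poses are not given: they have to be found in the camera images.
- crate_a: plain open wooden crate with a bare underside, 80 deep (x) x 80 wide (y) x 100 mm high, 6 mm boards, empty, about 0.35 kg. Starts upright, front (-x) to the robot, on two rubber-soled runners 10 mm high, 12 mm wide, under its front and back. Origin: middle of the underside at their foot; z points to the mouth. Pushed away high on its front (80 to 90 mm up) it tips about its back edge; pushed low it slides.
- crate_b: crate alike in size, axes, weight and behaviour, but stamped underneath. Past balance at about 45 degrees a crate falls onto its back: it then lies 80 mm high, z axis level and away from the robot, the underside facing the robot, with the bare bottom board between the runners from 14 to 66 mm above the bench, 10 mm deeper than the runners. The origin is then 40 mm above the bench.
- stamp (a point): the forge's mark, an anvil in a 50 mm ring, burnt into the middle of the bottom board's underside of one of the two crates (crate_b; the two swap places at random). Hidden while that crate stands upright. This point is its centre, on the underside of the bottom board, 10 mm above the crate's origin.
- crate_a_back_edge (a point): middle of the bottom back edge of crate_a, 40 mm behind its origin: the edge it tips about. It stays on the bench throughout.
- crate_b_back_edge (a point): the same point of crate_b.
- crate_a_mouth (a point): middle of the open mouth of crate_a, in the plane of its rim, 100 mm above its origin.
- crate_b_mouth (a point): the same point of crate_b.
- rail: dispatch rail: a 350 mm length of angle iron screwed to the bench across the far side of the work, turned a little to the left, 25 mm high. Origin: at bench height in the middle of its upright front face, the face that crates are pushed against; x points square to that face, away from the robot; y runs along the rail to the robot's left. Fixed.
- waiting_crate: a third crate of the same size, about 0.35 kg, also stamped, already lying on its back against the rail near its left part, stamp towards the robot. Origin: the middle of its underside, here 40 mm above the bench. To be left alone.
- oil_can: green pump oil can, 68 by 85 by 176 mm high with its spout, standing on the bench to the right of the crates; origin at the middle of its foot. To be left alone.
- scriber_tin: tin with scribers, 69 mm across, 128 mm high, standing on the bench to the right of the crates, nearer the robot; origin at the middle of its foot. To be left alone.
- bolt: rusty bolt, 24 mm across, 65 mm high, standing on its head on the bench to the left of the crates, nearer the robot; origin at the middle of its foot. To be left alone.
- toggle_clamp: toggle clamp bolted to the bench just right of the right-hand crate's way to the rail: foot plate 62 by 46 mm, and an upright red handle 20 mm thick and 150 mm high about 35 mm nearer the robot than this origin and 10 mm to its left; the gripper's body must pass to the left of the handle.
- lever_press: heavy hand press standing on the bench left of the crates: origin at the middle of its foot, which reaches about 70 mm towards the crates; its head spans heights 180 to 350 mm, about 25 mm either side and 100 mm beyond the origin. Its ball lever rises to 460 mm on the left. Keep the wrist clear of it.

How it is judged:
On the way, in this order (a step that is already met when the one before it is completed fails the run):
1. one crate lies on its back, its underside to the robot (((angle between crate_a's own z axis and vertical between 1.45 and 1.69 rad and angle between the z axis of crate_a and the x axis of rail, either way round below 0.6 rad and linear speed of crate_a below 0.03 m/s and height (world z) of crate_a_back_edge below 0.015 m) or (angle between crate_b's own z axis and vertical between 1.45 and 1.69 rad and angle between the z axis of crate_b and the x axis of rail, either way round below 0.6 rad and linear speed of crate_b below 0.03 m/s and height (world z) of crate_b_back_edge below 0.015 m))), for 0.2 s.
2. both crates lie on their backs, their undersides to the robot (angle between crate_a's own z axis and vertical between 1.45 and 1.69 rad and angle between the z axis of each of crate_a, crate_b and the x axis of rail, either way round below 0.6 rad and linear speed of each of crate_a, crate_b below 0.03 m/s and height (world z) of each of crate_a_back_edge, crate_b_back_edge below 0.015 m and angle between crate_b's own z axis and vertical between 1.45 and 1.69 rad), for 0.2 s.
3. the stamped crate lies with its mouth flush against the rail (x of crate_b_mouth in the frame of rail between -0.005 and 0.004 m and angle between the z axis of crate_b and the x axis of rail, either way round below 0.08 rad and y of crate_b_mouth in the frame of rail between -0.165 and 0.03 m and linear speed of crate_b below 0.02 m/s), for 0.2 s.
At the end, for the whole second after the job is handed in: Both crates lie on their backs, undersides to the robot; the stamped one's mouth is against the rail within 5 mm and square to it within 4.5 degrees, right of the waiting crate; the unstamped one is at least 20 mm short of the rail; all at rest (all of step 2 and all of step 3 and x of crate_a_mouth in the frame of rail below -0.02 m); the robot touches nothing.
It fails at once if the stamped crate is rammed against the rail (over 60 N) (contact force between crate_b and rail above 60 N).
It fails at once if a crate is lifted off the bench, or tipped another way than over its back edge (height (world z) of any of crate_a_back_edge, crate_b_back_edge above 0.03 m).
It fails at once if the waiting crate is disturbed (moved more than 20 mm) (distance of waiting_crate from where it was at the start of the episode above 0.02 m).
It fails at once if the oil can, the scriber tin or the bolt is moved more than 25 mm or knocked over (distance of any of oil_can, scriber_tin, bolt from where it was at the start of the episode above 0.025 m or angle between any of oil_can, scriber_tin, bolt's own z axis and vertical above 0.4 rad).
It also fails if it takes over 54 s, if anything falls off the work surface, if the arm or the gripper's body presses on something with over 40 N, if the wrist force passes 120 N, or if a joint passes its speed limit or range.

## Working session

There is one attempt and no reset: what is moved stays moved. The work goes in short steps, Python scripts to look and compute and a tool call to move; the robot and the scene stay as the last step left them, time stands still between calls to the robot, and variables do not carry over. Pictures are saved under pics/ and viewed, at most 12 in all, crops included, and the job is handed in when it is done.

Besides the shell and the picture viewer there is one more tool, called after "Request:" by a JSON object that holds its "api" and its "payload", one argument or row to a line. send_rows: Moves the arm, as the interface text tells. Its arguments: {"type":"object","properties":{"xyz":{"type":"array"},"dr":{"type":"array"},"jaw":{"type":"number"},"grip_force":{"type":"number"}},"required":["xyz","dr"]}

```bash
mkdir -p pics; cat > h.py <<'E'
from bench import *
import numpy as np, cv2
from scipy.spatial.transform import Rotation as R
def ray(name,u,v):
    c=calibration(name); f=200/np.tan(np.radians(c["vfov"])/2)
    M=R.from_rotvec(np.ravel(c["rvec"])).as_matrix(); t=np.ravel(c["tvec"])
    return -M.T@t, M.T@np.array([(u-c["cx"])/f,(v-c["cy"])/f,1])
def onz(name,u,v,z):
    o,d=ray(name,u,v); return (o+d*(z-o[2])/d[2]).round(4)
def st():
    s=get_state(); print(s["time"],np.round(s["position"],4),np.round(R.from_rotvec(s["tool_rot"]).as_matrix(),3).tolist(),np.round(s["ft_force"],1),np.round(s["joint_positions"],2)); return s
def save(name,fn):
    im=get_image(name); cv2.imwrite("pics/"+fn,im[:,:,::-1]); return im
E
python3 - <<'E'
from h import *
st()
for n in("scene","top"):
    save(n,n+"0.png"); print(calibration(n), ray(n,320,200)[0])
E
```

```text
0.0 [0.2263 0.6088 0.2385] [[-0.937, 0.348, -0.001], [0.348, 0.937, -0.002], [-0.0, -0.002, -1.0]] [-0.   0.2 -0.1] [-1.2   0.32 -0.07  1.45  0.02  1.37 -0.06]
{'vfov': 54.29040323311629, 'cx': 325.46292219188337, 'cy': 206.8783515571233, 'rvec': array([ 1.93285171, -0.95237519,  0.50660204]), 'tvec': array([-0.32122514,  0.29584616,  0.61917322])} [-0.08838253 -0.49742301  0.56466352]
{'vfov': 56.07777043460968, 'cx': 322.1941262928015, 'cy': 195.62187252228046, 'rvec': array([ 2.01224124, -2.18416227,  0.25420854]), 'tvec': array([0.04746841, 0.55922473, 0.84302987])} [0.35050279 0.01611134 0.95003849]
```

View pics/scene0.png

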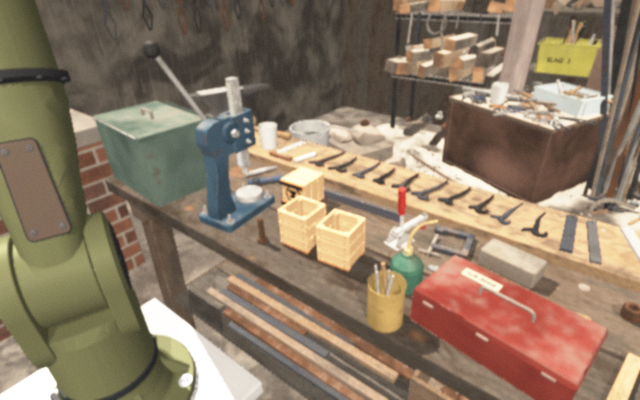

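View pics/top0.png

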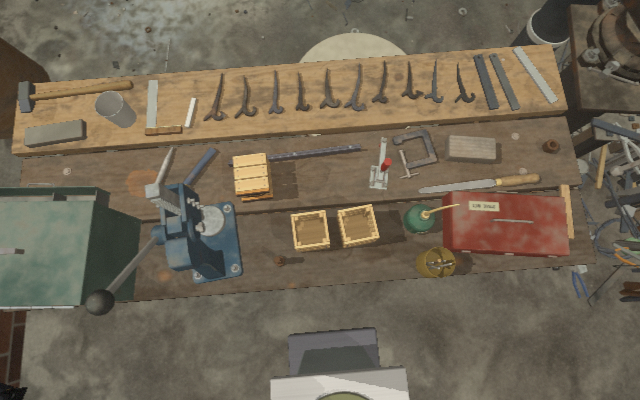

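The top view shows the left crate near (310,230), the right crate near (358,225), the waiting crate at (252,175), the rail from (270,157) to (360,148), the clamp handle at (386,163), the bolt at (281,261), the can at (420,218) and the tin at (436,263). I'll enlarge it.

```bash
python3 - <<'E'
from h import *
im=cv2.imread("pics/top0.png")
cv2.imwrite("pics/c0.png",cv2.resize(im[130:290,190:450],None,fx=3,fy=3,interpolation=cv2.INTER_CUBIC))
E
```

```text
(no output)
```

View pics/c0.png

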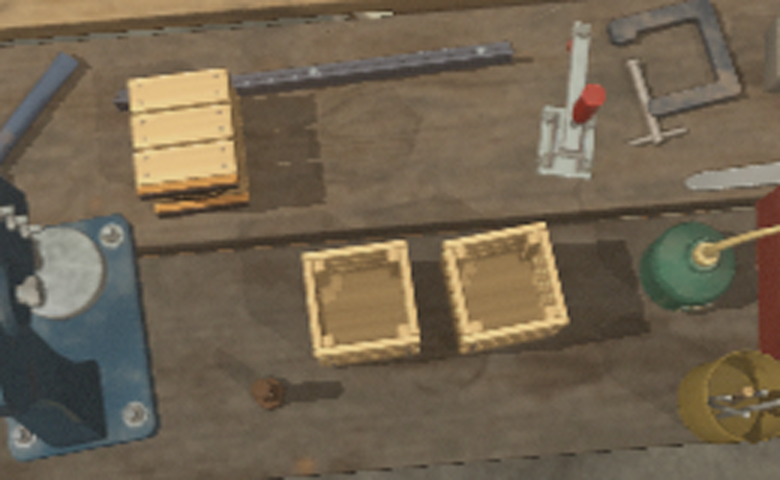

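```bash
python3 - <<'E'
from h import *
P=lambda u,v,z:onz("top",190+u/3,130+v/3,z)
def show(n,l,z):
    p=np.array([P(u,v,z) for u,v in l]); print(n,p[:,:2].tolist(),'mean',p.mean(0)[:2]); return p
for n,l in(("L",[(302,255),(407,241),(419,352),(316,362)]),("Rt",[(443,240),(546,224),(567,322),(460,350)])):
    p=show(n,l,.1); d=p[0]+p[1]-p[2]-p[3]; e=p[0]+p[3]-p[1]-p[2]; print('yaw',np.arctan2(d[1],d[0]),np.arctan2(-e[0],e[1]))
r=show("rail base",[(237,97),(512,62),(117,108)],0); d=r[0]-r[1]; print('rail yaw',np.arctan2(-d[0],d[1]))
r=show("rail top",[(237,80),(510,44)],.025); d=r[0]-r[1]; print('rail yaw',np.arctan2(-d[0],d[1]))
w=show("wait mouth/under top",[(128,80),(228,68),(239,178),(137,190)],.08)
show("clamp foot",[(538,172),(592,178),(600,125),(545,108)],.0)
show("handle top/bottom",[(592,92)],.15);show("h",[(580,120)],.06)
show("bolt",[(265,392)],.065); show("can",[(690,265)],.08); show("tin",[(735,398)],.128)
show("press foot",[(130,215),(157,430)],.02)
E
```

```text
L [[0.5134, 0.0781], [0.5177, -0.003], [0.4323, -0.0049], [0.4312, 0.0727]] mean [0.47365  0.035725]
yaw 0.04352857333860543 0.03401334219259857
Rt [[0.5162, -0.0307], [0.5222, -0.1109], [0.4457, -0.1183], [0.4313, -0.0357]] mean [ 0.47885 -0.0739 ]
yaw 0.07667713148611399 0.12465738340963407
rail base [[0.6793, 0.134], [0.6918, -0.1122], [0.6778, 0.2403]] mean [0.68296667 0.08736667]
rail yaw 0.05072817172709404
rail top [[0.6861, 0.1302], [0.6995, -0.1089]] mean [0.6928  0.01065]
rail yaw 0.05598493159482552
wait mouth/under top [[0.6734, 0.2119], [0.677, 0.1302], [0.5836, 0.1258], [0.5805, 0.2072]] mean [0.628625 0.168775]
clamp foot [[0.589, -0.1241], [0.5798, -0.1703], [0.627, -0.1832], [0.6466, -0.1367]] mean [ 0.6106   -0.153575]
handle top/bottom [[0.6094, -0.149]] mean [ 0.6094 -0.149 ]
h [[0.6152, -0.1547]] mean [ 0.6152 -0.1547]
bolt [[0.4147, 0.116]] mean [0.4147 0.116 ]
can [[0.4844, -0.2224]] mean [ 0.4844 -0.2224]
tin [[0.3783, -0.2278]] mean [ 0.3783 -0.2278]
press foot [[0.575, 0.2269], [0.3948, 0.2098]] mean [0.4849  0.21835]
```

The enlarged crop gives the two crates' rims, with the left crate centred at (0.474, 0.036) and the right at (0.479, -0.074). The rail face is at x≈0.684 with yaw ≈0.05. The clamp handle is at (0.61, -0.15).

```bash
python3 - <<'E'
from h import *
import bench
print([n for n in dir(bench) if not n.startswith('_')], getattr(bench,'nose_length',None))
print(get_state().keys())
print('ball',onz("top",99,302,.46),'lever mid',onz("top",130,268,.38), 'head front',onz("top",165,265,.35),onz("top",190,275,.2),onz("top",215,275,.2), 'box corner', onz("top",138,235,.2),onz("top",80,300,.2))
print(R.from_matrix(np.array([[-.937,.348,0],[.348,.937,0],[0,0,-1.]])).as_rotvec())
E
```

```text
['MotionError', 'calibration', 'close_job', 'get_image', 'get_state', 'nose_length'] 0.017
dict_keys(['time', 'joint_positions', 'qd', 'joint_torque', 'position', 'tool_rot', 'ft_force', 'torque', 'grip_force', 'grip_width'])
ball [0.3532 0.2993 0.46  ] lever mid [0.3991 0.302  0.38  ] head front [0.4019 0.2622 0.35  ] [0.3914 0.2746 0.2   ] [0.3874 0.2258 0.2   ] box corner [0.4787 0.3787 0.2   ] [0.3613 0.4863 0.2   ]
[0.55565085 3.09206348 0.        ]
```

Request:
{"api": "send_rows", "payload": {
  "xyz": [
    [0,-16,-34],
    [0,-32,-68],
    [0,-48,-102],
    [0,-64,-136],
    [0,-80,-170],
    [0,-96,-205],
    [0,-112,-240],
    [0,-128,-275],
    [0,-148,-310],
    [0,-148,-310]
  ],
  "dr": [
    [0,0,0],
    [0,0,0],
    [0,0,0],
    [0,0,0],
    [0,0,0],
    [0,0,0],
    [0,0,0],
    [0,0,0],
    [0,0,0],
    [0,0,0]
  ],
  "jaw": 36
}}

```text
time: 0.93
position: [0.1739, 0.4685, 0.5581]
tool_rot: [0.555, 3.09, 0.019]
ft_force: [-0.7, -0.9, 0.8]
grip_width: 0.432
grip_force: 0.0
```

Request:
{"api": "send_rows", "payload": {
  "xyz": [
    [-38,-1,0],
    [-75,-6,0],
    [-112,-12,0],
    [-148,-22,0],
    [-184,-35,0],
    [-218,-50,0],
    [-251,-67,0],
    [-282,-88,0],
    [-312,-110,0],
    [-341,-134,0]
  ],
  "dr": [
    [0,0,-0.04],
    [0,0,-0.08],
    [0,0,-0.12],
    [0,0,-0.16],
    [0,0,-0.2],
    [0,0,-0.24],
    [0,0,-0.28],
    [0,0,-0.32],
    [0,0,-0.36],
    [0,0,-0.4]
  ]
}}

```text
time: 1.77
position: [0.4488, 0.2247, 0.5488]
tool_rot: [0.073, -3.14, 0.001]
ft_force: [0.0, -0.4, -0.3]
grip_width: 0.413
grip_force: 0.0
```

```bash
python3 -c "
from h import *
st()"
```

```text
1.7667 [0.4488 0.2247 0.5488] [[-0.999, -0.046, -0.001], [-0.046, 0.999, -0.0], [0.001, -0.0, -1.0]] [ 0.  -0.4 -0.3] [-0.78  0.04  0.28  1.17 -0.01  1.94  1.11]
```

Request:
{"api": "send_rows", "payload": {
  "xyz": [
    [9,-37,0],
    [18,-74,5],
    [28,-112,12],
    [38,-150,20],
    [48,-188,30],
    [48,-188,70],
    [48,-188,110],
    [48,-188,150],
    [48,-188,190],
    [48,-188,230]
  ],
  "dr": [
    [0,0,0],
    [0,0,0],
    [0,0,0],
    [0,0,0],
    [0,0,0],
    [0,0,0],
    [0,0,0],
    [0,0,0],
    [0,0,0],
    [0,0,0]
  ]
}}

```text
time: 2.6
position: [0.4077, 0.0361, 0.3173]
tool_rot: [-0.069, 3.14, 0.001]
ft_force: [1.0, -0.3, 0.7]
grip_width: 0.417
grip_force: 0.0
```

```bash
python3 -c "
from h import *
s=st(); im=save('wrist','w1.png'); print(calibration('wrist'))"
```

```text
2.6 [0.4077 0.0361 0.3173] [[-0.999, -0.044, 0.0], [-0.044, 0.999, 0.001], [-0.0, 0.001, -1.0]] [ 1.  -0.3  0.7] [-0.62 -0.26  0.38  1.88  0.1   1.51  1.36]
{'vfov': 65.70646984690485, 'cx': 327.7498887642495, 'cy': 197.04906211947664, 'hand_eye': array([[ 7.13737824e-04, -9.69159167e-01, -2.46434573e-01,
         6.75169043e-02],
       [ 9.99999734e-01,  7.28173838e-04,  3.25493447e-05,
        -6.90470470e-04],
       [ 1.47901713e-04, -2.46434531e-01,  9.69159430e-01,
        -1.45430080e-01],
       [ 0.00000000e+00,  0.00000000e+00,  0.00000000e+00,
         1.00000000e+00]])}
```

View pics/w1.png

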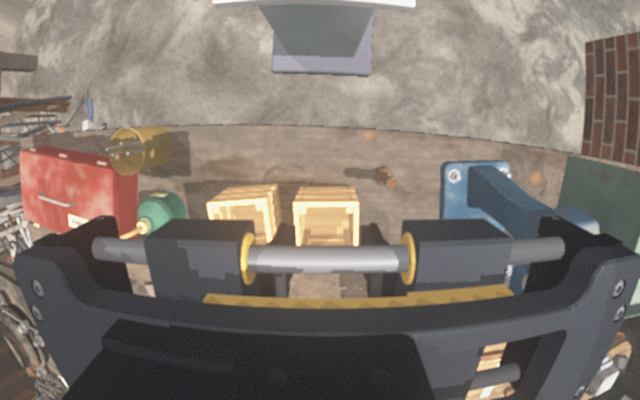

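The wrist view shows the two crates' fronts at (325,215) and (243,215), with the fingers in front of the left crate and the bolt at (386,175) well to the side. I'll go down.

Request:
{"api": "send_rows", "payload": {
  "xyz": [
    [0,0,35],
    [0,0,70],
    [0,0,105],
    [0,0,140],
    [0,0,170],
    [0,0,195],
    [0,0,210],
    [0,0,217],
    [0,0,217],
    [0,0,217]
  ],
  "dr": [
    [0,0,0],
    [0,0,0],
    [0,0,0],
    [0,0,0],
    [0,0,0],
    [0,0,0],
    [0,0,0],
    [0,0,0],
    [0,0,0],
    [0,0,0]
  ]
}}

```text
time: 3.48
position: [0.4091, 0.0364, 0.1036]
tool_rot: [-0.07, 3.14, 0.0]
ft_force: [0.6, -0.3, 0.3]
grip_width: 0.417
grip_force: 0.0
```

```bash
python3 -c "
from h import *
s=st()"
```

```text
3.4833 [0.4091 0.0364 0.1036] [[-0.999, -0.044, 0.001], [-0.044, 0.999, 0.0], [-0.001, 0.0, -1.0]] [ 0.6 -0.3  0.3] [-0.61 -0.1   0.44  2.19  0.05  1.04  1.42]
```

Request:
{"api": "send_rows", "payload": {
  "xyz": [
    [-6,0,0],
    [-12,0,0],
    [-18,0,0],
    [-24,0,0],
    [-30,0,0],
    [-36,0,0],
    [-42,0,0],
    [-48,0,0],
    [-54,0,0],
    [-60,0,0]
  ],
  "dr": [
    [0,0,0],
    [0,0,0],
    [0,0,0],
    [0,0,0],
    [0,0,0],
    [0,0,0],
    [0,0,0],
    [0,0,0],
    [0,0,0],
    [0,0,0]
  ]
}}

```text
time: 4.32
position: [0.4676, 0.0393, 0.105]
tool_rot: [0.07, -3.136, -0.002]
ft_force: [-20.4, -1.4, 44.6]
grip_width: 0.418
grip_force: 19.9
```

Request:
{"api": "send_rows", "payload": {
  "xyz": [
    [-6,0,0],
    [-12,0,0],
    [-18,0,0],
    [-24,0,0],
    [-28,0,0],
    [-28,0,0],
    [-28,0,0],
    [-20,0,0],
    [0,0,0],
    [20,0,0]
  ],
  "dr": [
    [0,0,0],
    [0,0,0],
    [0,0,0],
    [0,0,0],
    [0,0,0],
    [0,0,0],
    [0,0,0],
    [0,0,0],
    [0,0,0],
    [0,0,0]
  ]
}}

```text
time: 5.15
position: [0.4466, 0.0376, 0.1016]
tool_rot: [0.069, -3.139, 0.002]
ft_force: [-0.5, -0.7, 0.8]
grip_width: 0.415
grip_force: 0.0
```

```bash
python3 -c "
from h import *
s=st(); save('top','t2.png')
im=cv2.imread('pics/t2.png')
a=cv2.resize(im[130:290,190:450],None,fx=3,fy=3)
b=save('scene','s2.png')[150:290,230:450,::-1]
cv2.imwrite('pics/c2.png',np.vstack([cv2.resize(a,(640,394)),cv2.resize(b[30:],(640,200))]))"
```

```text
5.15 [0.4466 0.0376 0.1016] [[-0.999, -0.044, -0.002], [-0.044, 0.999, -0.001], [0.002, -0.001, -1.0]] [-0.5 -0.7  0.8] [-0.61  0.    0.47  2.11 -0.    1.03  1.48]
```

View pics/c2.png

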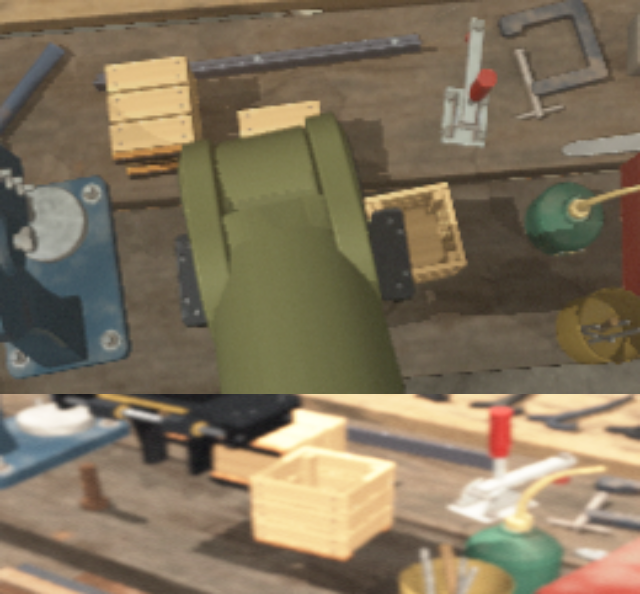

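The left crate now lies on its back, and the bolt, oil can and waiting crate are undisturbed. Next is the right crate, following the tipping arc to lower the force.

Request:
{"api": "send_rows", "payload": {
  "xyz": [
    [20,0,0],
    [41,0,0],
    [41,-15,0],
    [41,-35,0],
    [41,-60,0],
    [41,-85,0],
    [41,-97,0],
    [41,-102,0],
    [41,-102,0],
    [41,-102,0]
  ],
  "dr": [
    [0,0,0],
    [0,0,0],
    [0,0,-0.01],
    [0,0,-0.02],
    [0,0,-0.03],
    [0,0,-0.04],
    [0,0,-0.05],
    [0,0,-0.05],
    [0,0,-0.05],
    [0,0,-0.05]
  ]
}}

```text
time: 6.08
position: [0.4115, -0.065, 0.1023]
tool_rot: [0.148, -3.138, -0.001]
ft_force: [-0.1, 0.5, -0.2]
grip_width: 0.416
grip_force: 0.0
```

```bash
python3 -c "
from h import *
s=st(); save('wrist','w2.png')"
```

```text
6.0833 [ 0.4115 -0.065   0.1023] [[-0.996, -0.094, -0.0], [-0.094, 0.996, 0.0], [0.0, 0.0, -1.0]] [-0.1  0.5 -0.2] [-0.52 -0.09  0.59  2.18  0.06  1.04  1.71]
```

View pics/w2.png

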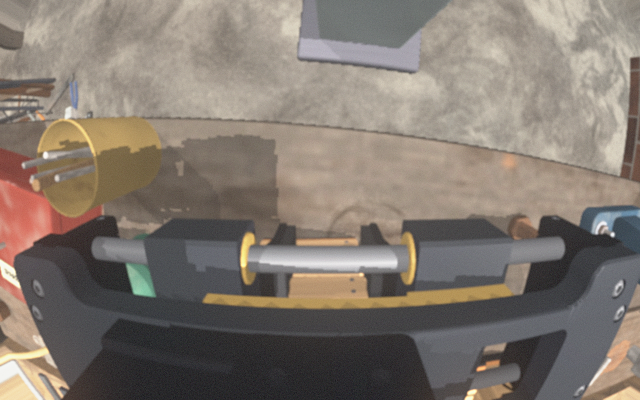

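The wrist view shows the fingers in front of the right crate, at (325,265) between them. The tin at (100,160) and the oil can at (140,280) are clear of the body.

Request:
{"api": "send_rows", "payload": {
  "xyz": [
    [-7,0,0],
    [-14,0,0],
    [-21,0,-2],
    [-28,0,-7],
    [-35,0,-13],
    [-42,0,-17],
    [-49,0,-20],
    [-56,0,-23],
    [-63,0,-26],
    [-70,0,-28]
  ],
  "dr": [
    [0,0,0],
    [0,0,0],
    [0,0,0],
    [0,0,0],
    [0,0,0],
    [0,0,0],
    [0,0,0],
    [0,0,0],
    [0,0,0],
    [0,0,0]
  ]
}}

```text
time: 6.97
position: [0.4826, -0.0592, 0.1311]
tool_rot: [-0.148, 3.137, -0.0]
ft_force: [-0.7, 0.5, 0.3]
grip_width: 0.415
grip_force: 0.2
```

Request:
{"api": "send_rows", "payload": {
  "xyz": [
    [-6,0,-1],
    [-12,0,-2],
    [-18,0,-2],
    [-24,0,-2],
    [-30,0,-2],
    [-35,0,-2],
    [-35,0,-2],
    [-25,0,-2],
    [0,0,-2],
    [35,0,-2]
  ],
  "dr": [
    [0,0,0],
    [0,0,0],
    [0,0,0],
    [0,0,0],
    [0,0,0],
    [0,0,0],
    [0,0,0],
    [0,0,0],
    [0,0,0],
    [0,0,0]
  ]
}}

```text
time: 7.8
position: [0.4465, -0.0627, 0.1324]
tool_rot: [-0.149, 3.138, -0.003]
ft_force: [-0.4, -0.7, 0.3]
grip_width: 0.413
grip_force: 0.0
```

Request:
{"api": "send_rows", "payload": {
  "xyz": [
    [20,0,-35],
    [40,0,-75],
    [40,0,-115],
    [40,0,-150],
    [40,0,-170],
    [40,0,-170],
    [40,0,-170],
    [40,0,-170],
    [40,0,-170],
    [40,0,-170]
  ],
  "dr": [
    [0,0,0],
    [0,0,0],
    [0,0,0],
    [0,0,0],
    [0,0,0],
    [0,0,0],
    [0,0,0],
    [0,0,0],
    [0,0,0],
    [0,0,0]
  ]
}}

```text
time: 8.63
position: [0.4058, -0.0662, 0.3011]
tool_rot: [0.148, -3.135, 0.0]
ft_force: [0.4, 0.2, -0.7]
grip_width: 0.413
grip_force: 0.0
```

```bash
python3 -c "
from h import *
s=st(); t=save('top','t3.png')[:,:,::-1]; c=save('scene','s3.png')[:,:,::-1]; w=save('wrist','w3.png')[:,:,::-1]
a=cv2.resize(t[130:290,190:450],(640,394))
cv2.imwrite('pics/c3.png',np.vstack([a,np.hstack([cv2.resize(c[160:270,230:406],(320,200)),cv2.resize(w,(320,200))])]))"
```

```text
8.6333 [ 0.4058 -0.0662  0.3011] [[-0.996, -0.094, -0.003], [-0.094, 0.996, -0.0], [0.003, 0.0, -1.0]] [ 0.4  0.2 -0.7] [-0.5  -0.28  0.49  1.9   0.13  1.48  1.63]
```

View pics/c3.png

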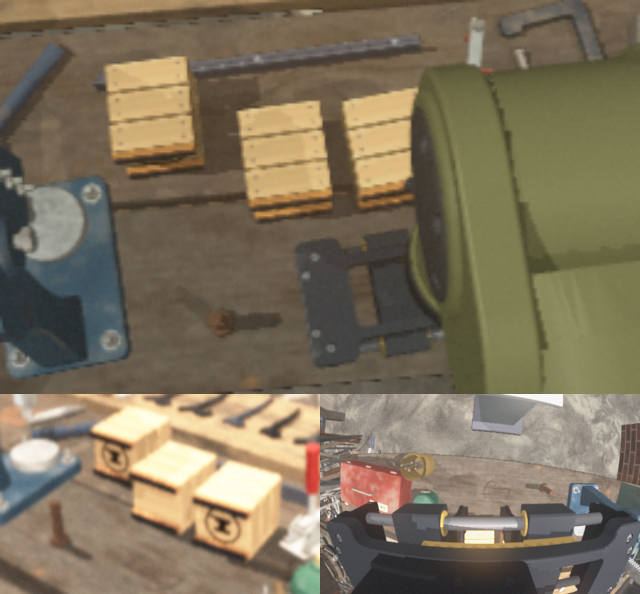

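The scene view shows the anvil ring on the right crate and a bare underside on the left, so the right crate is stamped. Both are on their backs and nothing else has moved. I'll measure the right crate.

```bash
python3 - <<'E'
from h import *
T=lambda u,v:onz("top",190+u*260/640,130+v*260/640,.08)
S=lambda u,v,z=.08:onz("scene",230+u*.55,160+(v-394)*.55,z)
a,b=T(343,99),T(357,194); print('top R left edge',a,b,(a-b)[1]/(a-b)[0])
for p in [(238,108),(320,100),(331,204),(252,211)]: print('L',T(*p))
for p in [(194,487),(239,502),(280,470),(238,460)]: print('scene R',S(*p))
c=cv2.imread("pics/s3.png")[190:280,320:420]
cv2.imwrite('pics/c4.png',np.hstack([cv2.resize(c,None,fx=5,fy=5,interpolation=cv2.INTER_CUBIC)]))
E
```

```text
top R left edge [ 0.6195 -0.0206  0.08  ] [ 0.5235 -0.0258  0.08  ] 0.05416666666666661
L [0.6188 0.0829 0.08  ]
L [0.6203 0.002  0.08  ]
L [ 5.158e-01 -1.000e-04  8.000e-02]
L [0.5152 0.0757 0.08  ]
scene R [ 0.5361 -0.0221  0.08  ]
scene R [ 0.5407 -0.0891  0.08  ]
scene R [ 0.6389 -0.0894  0.08  ]
scene R [ 0.6286 -0.0286  0.08  ]
```

View pics/c4.png

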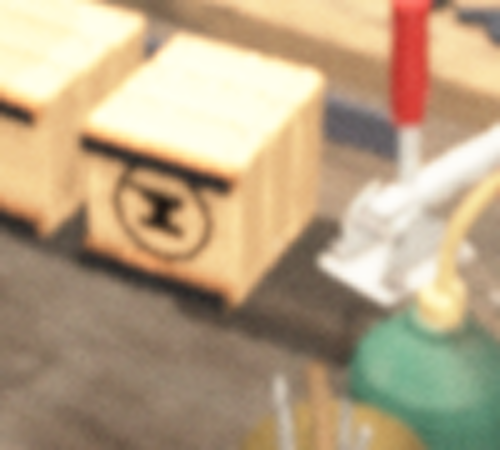

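```bash
python3 - <<'E'
from h import *
S=lambda u,v,z=.08:onz("scene",320+u/5,190+v/5,z)
for p in [(82,137),(232,188),(325,75),(180,35)]: print(S(*p))
print('bottom',S(235,307,0),S(82,252,0)); print('clamp foot left',S(318,262,.0),S(388,305,.0)); 
print('rail base near right',S(328,138,0),S(400,160,0), 'handle', S(410,122,.09))
E
```

```text
[ 0.5138 -0.038   0.08  ]
[ 0.5195 -0.1164  0.08  ]
[ 0.6272 -0.0993  0.08  ]
[ 0.6185 -0.0206  0.08  ]
bottom [ 0.5372 -0.1093  0.    ] [ 0.5296 -0.0251  0.    ]
clamp foot left [ 0.5908 -0.1221  0.    ] [ 0.581 -0.166  0.   ]
rail base near right [ 0.6897 -0.0687  0.    ] [ 0.6934 -0.1099  0.    ] handle [ 0.5991 -0.1599  0.09  ]
```

```bash
cat >> h.py <<'E'
def tgt(th,psi):
    z=np.array([np.sin(th)*np.cos(psi),np.sin(th)*np.sin(psi),-np.cos(th)]);x=np.array([-np.sin(psi),np.cos(psi),0])
    return np.c_[x,np.cross(z,x),z]
def delta(p,Rt=None):
    s=get_state(); M=R.from_rotvec(s["tool_rot"]).as_matrix()
    print('xyz mm',(M.T@(np.array(p)-s["position"])*1000).round(1))
    if Rt is not None: print('dr',R.from_matrix(M.T@Rt).as_rotvec().round(3))
E
python3 - <<'E'
from h import *
delta([.46,-.07,.28],tgt(np.radians(30),.055))
E
```

```text
xyz mm [-53.1  -8.9  21.7]
dr [-0.406 -0.422  1.569]
```

Request:
{"api": "send_rows", "payload": {
  "xyz": [
    [-5,-1,2],
    [-10,-2,4],
    [-15,-2,6],
    [-20,-3,8],
    [-25,-4,10],
    [-30,-5,12],
    [-35,-6,14],
    [-40,-7,16],
    [-45,-8,18],
    [-50,-9,20]
  ],
  "dr": [
    [-0.029,-0.03,0.112],
    [-0.058,-0.06,0.224],
    [-0.087,-0.09,0.336],
    [-0.116,-0.12,0.448],
    [-0.145,-0.15,0.56],
    [-0.174,-0.18,0.672],
    [-0.203,-0.211,0.784],
    [-0.232,-0.241,0.896],
    [-0.261,-0.271,1.008],
    [-0.29,-0.301,1.12]
  ],
  "jaw": 0
}}

```text
time: 9.62
position: [0.4657, -0.0764, 0.2802]
tool_rot: [1.348, 2.53, 0.391]
ft_force: [0.3, -1.0, 0.5]
grip_width: 0.007
grip_force: 0.0
```

```bash
python3 - <<'E'
from h import *
st(); delta([.456,-.07,.2],tgt(np.radians(30),.055))
E
```

```text
9.6167 [ 0.4657 -0.0764  0.2802] [[-0.542, 0.769, 0.339], [0.835, 0.537, 0.118], [-0.091, 0.347, -0.933]] [ 0.3 -1.   0.5] [ 0.45 -0.3  -0.16  2.04 -0.29  1.11  0.98]
xyz mm [ 17.9 -31.9  72.3]
dr [-0.14  -0.141  0.509]
```

Request:
{"api": "send_rows", "payload": {
  "xyz": [
    [2,-3,7],
    [4,-6,14],
    [6,-9,21],
    [8,-13,29],
    [10,-17,38],
    [12,-22,48],
    [14,-26,58],
    [16,-30,67],
    [18,-32,72],
    [18,-32,72]
  ],
  "dr": [
    [-0.02,-0.02,0.07],
    [-0.04,-0.04,0.14],
    [-0.06,-0.06,0.21],
    [-0.08,-0.08,0.28],
    [-0.1,-0.1,0.35],
    [-0.12,-0.12,0.43],
    [-0.14,-0.141,0.509],
    [-0.14,-0.141,0.509],
    [-0.14,-0.141,0.509],
    [-0.14,-0.141,0.509]
  ]
}}

```text
time: 10.45
position: [0.4771, -0.0668, 0.1596]
tool_rot: [1.911, 2.038, 0.539]
ft_force: [-1.0, 0.3, -0.1]
grip_width: 0.008
grip_force: 0.0
```

```bash
python3 - <<'E'
from h import *
st(); delta([.456,-.069,.037],tgt(np.radians(30),.055))
E
```

```text
10.45 [ 0.4771 -0.0668  0.1596] [[-0.074, 0.886, 0.458], [0.996, 0.047, 0.069], [0.039, 0.462, -0.886]] [-1.   0.3 -0.1] [ 0.02 -0.3   0.16  2.32 -0.17  0.67  0.35]
xyz mm [ -5.4 -75.4  98.8]
dr [-0.044 -0.044 -0.002]
```

```bash
python3 - <<'E'
from h import *
delta([.472,-.069,.085],tgt(np.radians(25),.055))
E
```

```text
xyz mm [ -4.7 -39.1  63.6]
dr [ 0.044 -0.044 -0.   ]
```

Request:
{"api": "send_rows", "payload": {
  "xyz": [
    [0,-5,8],
    [-1,-10,16],
    [-2,-15,24],
    [-3,-20,33],
    [-4,-25,42],
    [-5,-30,50],
    [-5,-35,58],
    [-5,-39,64],
    [-5,-39,64],
    [-5,-39,64]
  ],
  "dr": [
    [0.01,-0.01,0],
    [0.02,-0.02,0],
    [0.03,-0.03,0],
    [0.04,-0.04,0],
    [0.044,-0.044,0],
    [0.044,-0.044,0],
    [0.044,-0.044,0],
    [0.044,-0.044,0],
    [0.044,-0.044,0],
    [0.044,-0.044,0]
  ]
}}

```text
time: 11.28
position: [0.473, -0.0699, 0.0853]
tool_rot: [1.931, 2.036, 0.452]
ft_force: [-0.7, 0.1, 0.3]
grip_width: 0.005
grip_force: 0.0
```

```bash
python3 - <<'E'
from h import *
st(); delta([.475,-.069,.037],tgt(np.radians(25),.055))
E
```

```text
11.2833 [ 0.473  -0.0699  0.0853] [[-0.053, 0.905, 0.423], [0.999, 0.048, 0.022], [-0.0, 0.423, -0.906]] [-0.7  0.1  0.3] [ 0.03 -0.18  0.12  2.38 -0.13  0.51  0.31]
xyz mm [  0.8 -18.6  44.6]
dr [ 0.001  0.001 -0.002]
```

Request:
{"api": "send_rows", "payload": {
  "xyz": [
    [0,-2,6],
    [0,-4,12],
    [0,-6,18],
    [0,-8,25],
    [0,-10,32],
    [0,-12,38],
    [1,-14,43],
    [1,-14,47],
    [1,-14,47],
    [1,-14,47]
  ],
  "dr": [
    [0,0,0],
    [0,0,0],
    [0,0,0],
    [0,0,0],
    [0,0,0],
    [0,0,0],
    [0,0,0],
    [0,0,0],
    [0,0,0],
    [0,0,0]
  ]
}}

```text
time: 12.12
position: [0.4806, -0.0685, 0.0373]
tool_rot: [1.93, 2.036, 0.453]
ft_force: [0.5, 0.5, 0.3]
grip_width: 0.004
grip_force: 0.0
```

```bash
python3 - <<'E'
from h import *
s=st(); p=s["position"]; delta(p+.04*np.array([np.cos(.053),np.sin(.053),0]))
c=save('scene','s5.png')[:,:,::-1]
cv2.imwrite('pics/c5.png',cv2.resize(c[150:290,220:430],None,fx=3.5,fy=3.5,interpolation=cv2.INTER_CUBIC))
E
```

```text
12.1167 [ 0.4806 -0.0685  0.0373] [[-0.053, 0.904, 0.423], [0.999, 0.048, 0.022], [-0.0, 0.424, -0.906]] [0.5 0.5 0.3] [ 0.   -0.06  0.14  2.41 -0.21  0.37  0.38]
xyz mm [-0.  36.2 17. ]
```

View pics/c5.png

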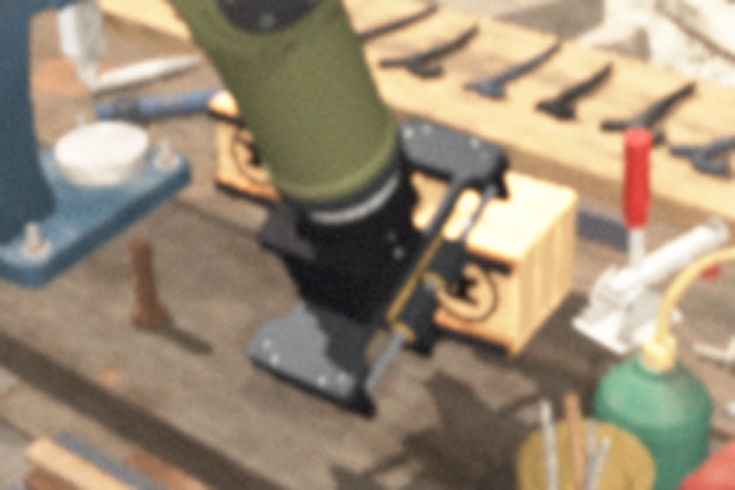

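The gripper is clear of the left crate and the clamp. It lines up with the stamp on the right crate at (470,285), with its front over the crate top. Now the push.

Request:
{"api": "send_rows", "payload": {
  "xyz": [
    [0,5,2],
    [0,9,4],
    [0,14,6],
    [0,18,8],
    [0,22,10],
    [0,26,12],
    [0,29,13.5],
    [0,32,15],
    [0,34.5,16],
    [0,37,17]
  ],
  "dr": [
    [0,0,0],
    [0,0,0],
    [0,0,0],
    [0,0,0],
    [0,0,0],
    [0,0,0],
    [0,0,0],
    [0,0,0],
    [0,0,0],
    [0,0,0]
  ]
}}

```text
time: 13.0
position: [0.5206, -0.0662, 0.0372]
tool_rot: [1.931, 2.037, 0.452]
ft_force: [-3.7, -0.3, 2.5]
grip_width: 0.007
grip_force: 1.9
```

Request:
{"api": "send_rows", "payload": {
  "xyz": [
    [0,3,1.4],
    [0,6,2.8],
    [0,9,4.2],
    [0,12,5.6],
    [0,15,7],
    [0,18,8.4],
    [0,21,9.8],
    [0,24,11.2],
    [0,27,12.6],
    [0,30,14]
  ],
  "dr": [
    [0,0,0],
    [0,0,0],
    [0,0,0],
    [0,0,0],
    [0,0,0],
    [0,0,0],
    [0,0,0],
    [0,0,0],
    [0,0,0],
    [0,0,0]
  ]
}}

```text
time: 13.83
position: [0.5546, -0.0646, 0.0378]
tool_rot: [1.93, 2.035, 0.453]
ft_force: [-1.9, 0.0, -0.8]
grip_width: 0.008
grip_force: 0.9
```

```bash
python3 - <<'E'
from h import *
s=st()
c=save('scene','s6.png')[:,:,::-1];t=save('top','t6.png')[:,:,::-1]
cv2.imwrite('pics/c6.png',np.vstack([cv2.resize(c[165:265,270:430],(640,400)),cv2.resize(t[140:190,240:400],(640,200))]))
E
```

```text
13.8333 [ 0.5546 -0.0646  0.0378] [[-0.053, 0.904, 0.424], [0.999, 0.048, 0.022], [-0.0, 0.424, -0.906]] [-1.9  0.  -0.8] [-0.02  0.09  0.13  2.25 -0.23  0.37  0.36]
```

View pics/c6.png

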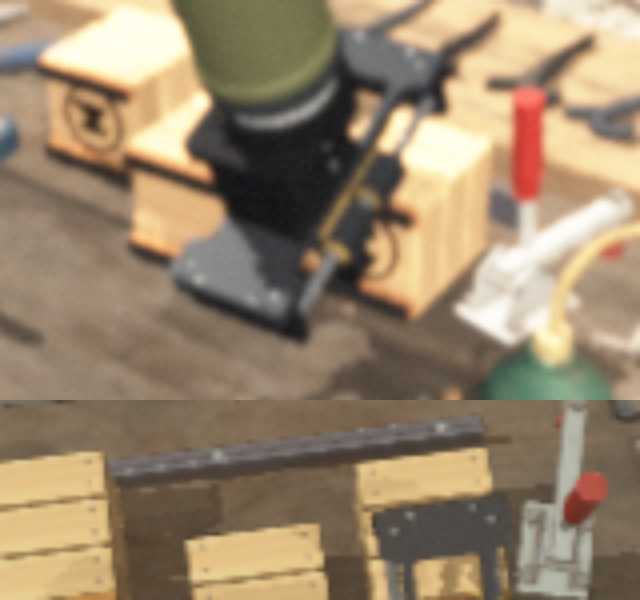

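The crate slides square: the mouth edge, (356,465) to (488,448), is parallel to the rail and about 2 cm short of it. I'll continue gently.

Request:
{"api": "send_rows", "payload": {
  "xyz": [
    [0,1.5,0.7],
    [0,3,1.4],
    [0,4.5,2.1],
    [0,6,2.8],
    [0,7.5,3.5],
    [0,9,4.2],
    [0,10.2,4.8],
    [0,11.4,5.3],
    [0,12.3,5.8],
    [0,13,6.1]
  ],
  "dr": [
    [0,0,0],
    [0,0,0],
    [0,0,0],
    [0,0,0],
    [0,0,0],
    [0,0,0],
    [0,0,0],
    [0,0,0],
    [0,0,0],
    [0,0,0]
  ]
}}

```text
time: 14.77
position: [0.5688, -0.0638, 0.0379]
tool_rot: [1.93, 2.035, 0.453]
ft_force: [-4.5, -1.2, 4.0]
grip_width: 0.008
grip_force: 2.3
```

Request:
{"api": "send_rows", "payload": {
  "xyz": [
    [0,0.5,0.2],
    [0,1,0.4],
    [0,1.5,0.7],
    [0,2,0.9],
    [0,2.5,1.2],
    [0,3,1.4],
    [0,3.5,1.6],
    [0,4,1.9],
    [0,4.5,2.1],
    [0,5,2.3]
  ],
  "dr": [
    [0,0,0],
    [0,0,0],
    [0,0,0],
    [0,0,0],
    [0,0,0],
    [0,0,0],
    [0,0,0],
    [0,0,0],
    [0,0,0],
    [0,0,0]
  ]
}}

```text
time: 15.6
position: [0.5742, -0.0635, 0.0379]
tool_rot: [1.93, 2.035, 0.453]
ft_force: [-4.3, 0.2, 2.6]
grip_width: 0.003
grip_force: 1.9
```

Request:
{"api": "send_rows", "payload": {
  "xyz": [
    [0,0.4,0.2],
    [0,0.7,0.3],
    [0,1.1,0.5],
    [0,1.4,0.7],
    [0,1.8,0.8],
    [0,2.1,1.0],
    [0,2.5,1.2],
    [0,2.8,1.3],
    [0,3.2,1.5],
    [0,3.5,1.6]
  ],
  "dr": [
    [0,0,0],
    [0,0,0],
    [0,0,0],
    [0,0,0],
    [0,0,0],
    [0,0,0],
    [0,0,0],
    [0,0,0],
    [0,0,0],
    [0,0,0]
  ]
}}

```text
time: 16.43
position: [0.5781, -0.0633, 0.0379]
tool_rot: [1.93, 2.035, 0.453]
ft_force: [-2.4, -0.1, 1.6]
grip_width: 0.008
grip_force: 1.6
```

Request:
{"api": "send_rows", "payload": {
  "xyz": [
    [0,0.3,0.1],
    [0,0.5,0.2],
    [0,0.8,0.4],
    [0,1.0,0.5],
    [0,1.3,0.6],
    [0,1.5,0.7],
    [0,1.8,0.8],
    [0,2.0,0.9],
    [0,2.3,1.1],
    [0,2.5,1.2]
  ],
  "dr": [
    [0,0,0],
    [0,0,0],
    [0,0,0],
    [0,0,0],
    [0,0,0],
    [0,0,0],
    [0,0,0],
    [0,0,0],
    [0,0,0],
    [0,0,0]
  ]
}}

```text
time: 17.27
position: [0.5808, -0.0632, 0.0379]
tool_rot: [1.93, 2.035, 0.453]
ft_force: [-3.1, -0.1, -0.6]
grip_width: 0.007
grip_force: 1.5
```

```bash
python3 - <<'E'
from h import *
s=st()
t=save('top','t7.png')
P=lambda u,v,z:onz("top",240+u/4,140+(v-400)/4,z)
print('mouth in c6 (TCP .5546):',P(356,466,.08),P(488,449,.08))
def top_edge(im,cols):  # first wooden-yellow row from above between rail and crate
    hsv=cv2.cvtColor(im,cv2.COLOR_RGB2HSV); o=[]
    for c in cols:
        col=hsv[145:175,c]; m=(col[:,2]>150)&(col[:,1]>60); o.append(145+np.argmax(m))
    return o
for f in('t6','t7'):
    im=cv2.imread(f'pics/{f}.png')[:,:,::-1].copy(); e=top_edge(im,[333,340,348,356]); print(f,e,[onz("top",c,r,.08)[:2].tolist() for c,r in zip([333,340,348,356],e)])
    e=top_edge(im,[240,250,260]); print('waiting',e,[onz("top",c,r,.08)[:2].tolist() for c,r in zip([240,250,260],e)])
E
```

```text
17.2667 [ 0.5808 -0.0632  0.0379] [[-0.053, 0.904, 0.424], [0.999, 0.048, 0.022], [-0.0, 0.424, -0.905]] [-3.1 -0.1 -0.6] [-0.02  0.14  0.13  2.2  -0.23  0.38  0.35]
mouth in c6 (TCP .5546): [ 0.6544 -0.0228  0.08  ] [ 0.6587 -0.1042  0.08  ]
t6 [np.int64(155), np.int64(154), np.int64(153), np.int64(152)] [[0.6575, -0.0329], [0.6586, -0.0501], [0.6596, -0.0699], [0.6606, -0.0897]]
waiting [np.int64(156), np.int64(154), np.int64(153)] [[0.6737, 0.194], [0.6768, 0.1694], [0.6774, 0.1449]]
t7 [np.int64(145), np.int64(145), np.int64(145), np.int64(145)] [[0.6834, -0.0351], [0.6819, -0.0523], [0.6803, -0.0719], [0.6787, -0.0915]]
waiting [np.int64(156), np.int64(154), np.int64(153)] [[0.6737, 0.194], [0.6768, 0.1694], [0.6774, 0.1449]]
```

Request:
{"api": "send_rows", "payload": {
  "xyz": [
    [0,0.3,0.1],
    [0,0.5,0.2],
    [0,0.8,0.4],
    [0,1.0,0.5],
    [0,1.3,0.6],
    [0,1.5,0.7],
    [0,1.8,0.8],
    [0,2.0,0.9],
    [0,2.3,1.1],
    [0,2.5,1.2]
  ],
  "dr": [
    [0,0,0],
    [0,0,0],
    [0,0,0],
    [0,0,0],
    [0,0,0],
    [0,0,0],
    [0,0,0],
    [0,0,0],
    [0,0,0],
    [0,0,0]
  ]
}}

```text
time: 18.15
position: [0.5836, -0.063, 0.038]
tool_rot: [1.93, 2.035, 0.453]
ft_force: [-2.7, -1.0, 1.4]
grip_width: 0.004
grip_force: 1.5
```

Request:
{"api": "send_rows", "payload": {
  "xyz": [
    [0,0.2,0.1],
    [0,0.4,0.2],
    [0,0.6,0.3],
    [0,0.8,0.4],
    [0,1.0,0.5],
    [0,1.2,0.6],
    [0,1.4,0.7],
    [0,1.6,0.7],
    [0,1.8,0.8],
    [0,2.0,0.9]
  ],
  "dr": [
    [0,0,0],
    [0,0,0],
    [0,0,0],
    [0,0,0],
    [0,0,0],
    [0,0,0],
    [0,0,0],
    [0,0,0],
    [0,0,0],
    [0,0,0]
  ]
}}

```text
time: 18.98
position: [0.5855, -0.0629, 0.0379]
tool_rot: [1.93, 2.036, 0.453]
ft_force: [-5.5, -0.4, 4.0]
grip_width: 0.005
grip_force: 2.9
```

Request:
{"api": "send_rows", "payload": {
  "xyz": [
    [0,0.2,0.1],
    [0,0.4,0.2],
    [0,0.6,0.3],
    [0,0.8,0.4],
    [0,1.0,0.5],
    [0,1.2,0.6],
    [0,1.4,0.7],
    [0,1.6,0.7],
    [0,1.8,0.8],
    [0,1.8,0.8]
  ],
  "dr": [
    [0,0,0],
    [0,0,0],
    [0,0,0],
    [0,0,0],
    [0,0,0],
    [0,0,0],
    [0,0,0],
    [0,0,0],
    [0,0,0],
    [0,0,0]
  ]
}}

```text
time: 19.82
position: [0.5857, -0.0629, 0.0375]
tool_rot: [1.933, 2.038, 0.451]
ft_force: [-13.7, -0.5, 11.3]
grip_width: 0.007
grip_force: 7.1
```

The arm has stalled at 14 N, so the crate is on the rail. One small extra press to square it, then back off.

Request:
{"api": "send_rows", "payload": {
  "xyz": [
    [0,0.2,0.1],
    [0,0.4,0.2],
    [0,0.6,0.3],
    [0,0.8,0.4],
    [0,0.8,0.4],
    [0,0.8,0.4],
    [0,0,0],
    [0,-2,-1],
    [0,-8,-4],
    [0,-16,-8]
  ],
  "dr": [
    [0,0,0],
    [0,0,0],
    [0,0,0],
    [0,0,0],
    [0,0,0],
    [0,0,0],
    [0,0,0],
    [0,0,0],
    [0,0,0],
    [0,0,0]
  ]
}}

```text
time: 20.65
position: [0.5709, -0.0638, 0.0393]
tool_rot: [1.928, 2.034, 0.455]
ft_force: [0.7, 0.3, 0.2]
grip_width: 0.004
grip_force: 0.0
```

Request:
{"api": "send_rows", "payload": {
  "xyz": [
    [0,-20,-9],
    [0,-40,-18],
    [0,-58,-27],
    [0,-58,-40],
    [0,-58,-65],
    [0,-58,-95],
    [0,-58,-125],
    [0,-58,-155],
    [0,-58,-185],
    [0,-58,-185]
  ],
  "dr": [
    [0,0,0],
    [0,0,0],
    [0,0,0],
    [0,0,0],
    [0,0,0],
    [0,0,0],
    [0,0,0],
    [0,0,0],
    [0,0,0],
    [0,0,0]
  ]
}}

```text
time: 21.48
position: [0.4593, -0.0721, 0.1558]
tool_rot: [1.939, 2.047, 0.444]
ft_force: [0.2, -0.5, -0.2]
grip_width: 0.008
grip_force: 0.0
```

```bash
python3 - <<'E'
from h import *
s=st()
im=save('top','t8.png'); save('scene','s8.png')
t=im[:,:,::-1]; c=cv2.imread('pics/s8.png')
cv2.imwrite('pics/c8.png',np.vstack([cv2.resize(t[135:215,230:410],(720,320),interpolation=cv2.INTER_CUBIC),cv2.resize(c[165:235,265:445],(720,280),interpolation=cv2.INTER_CUBIC)]))
E
```

```text
21.4833 [ 0.4593 -0.0721  0.1558] [[-0.055, 0.91, 0.41], [0.998, 0.049, 0.026], [0.004, 0.411, -0.912]] [ 0.2 -0.5 -0.2] [ 0.48 -0.3  -0.27  2.31 -0.29  0.73  0.44]
```

View pics/c8.png

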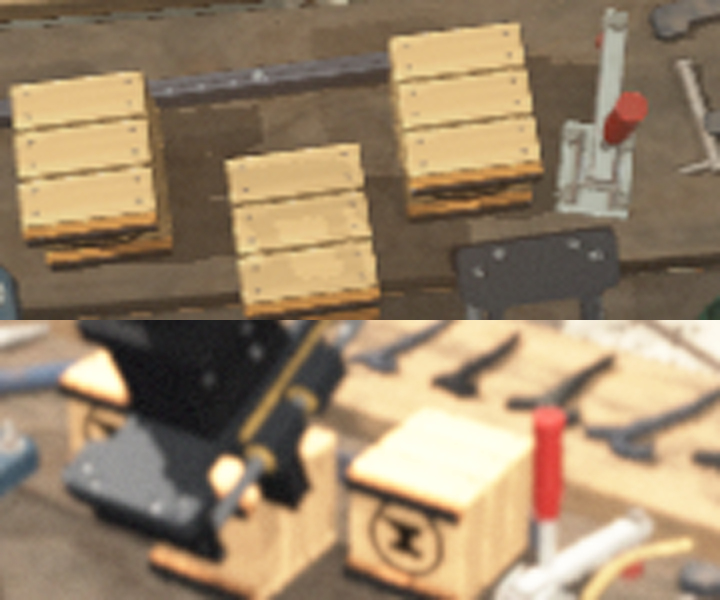

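The stamped crate's mouth edge, (390,40) to (520,23), is in line with the waiting crate's, (12,87) to (140,72), and against the rail. The bare crate lies well short of the rail and the gripper is free.

```bash
python3 -c "
from h import *
print(close_job())"
```

```text
the job is handed in; nothing more can be done
None
```

I handed the job in at about 21.5 s of the 54 s limit. Both crates are on their backs, and the stamped right-hand one is pushed against the rail, in line with the waiting crate by the last pictures. The bare crate lies where it fell, and the gripper is clear. The hand-in returned no verdict.

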